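# Test the latching stop of the bat shop's bench sander

## Robot

A 6-joint arm with a two-finger parallel gripper is mounted at the origin on the work surface. World frame = base frame: x ahead of the robot, y to its left, z up, the work surface at z = 0. Lengths are in m, angles in rad, forces in N, time in s.
With the tool pointing down it reaches from about 0.375 to 0.9 m from the base axis. Payload 3.1 kg.
Tool frame: the origin (TCP) lies on the centre line of the jaws, within the pads' length; the fingertips stand 25 mm ahead of it and the grasp point (between the pads) lies 6 mm ahead of it (manip.tip_extent is the distance from the TCP to the fingertips, in m); z points along the fingers, y is the line along which they close (so a half turn about z gives the same grasp; the last joint's range is limited). The gripper opens to 85 mm and grips with 20 to 120 N. Pads are 22 mm wide; open, the fingers measure 114 mm over their backs; the gripper's body (76 mm by 85 mm) begins 54 mm behind the grasp point. The pads swing forward as they close: fully open they stand 13 mm farther back than shut.
Start: joints at [-1.522, 0.527, 1.433, -0, 1.181, -0.178], TCP at [0.141, -0.609, 0.256] pointing down, gripper open.
Joint ranges: [-3.08, 3.08], [-0.75, 2.2], [0.22, 2.44], [-1.43, 4.57], [0, 2.65], [-2.85, 2.85]. Speed limits (rad/s): [2.79, 2.79, 3.14, 3.14, 3.14, 3.14].

## Interface

Orientations are given as a unit quaternion [x, y, z, w].
In Python, from station import readout, imaging, order, manip gives the robot as it stands.
- The arm moves only by the tool move_arm, never from a script. Its argument "rows" is a list of rows, each a list of 7 numbers: the turn, a rotation vector about the tool's x, y, z in degrees, then the shift along the tool's x, y, z in mm, then the closure, from 0 (fully open) to 1 (shut). A call has 1 to 12 rows; each row is the pose to reach, as a shift and turn from the pose commanded when the call began, along the tool's axes at that moment; what a row does not reach only later rows make up. A row lasts 1/12 s, in which the tool goes at most 41.7 mm and 7.16 degrees, less where a joint would pass 70% of its speed; a pose out of reach is approached as far as the arm can. A call with a gripper value outside its range is refused whole. The fingers move at their own pace and stop on an object; "squeeze" is the grip in N (left out, the last holds). Time passes only in rows, so rows that repeat a pose let the fingers close. It gives the time, the measured TCP pose, the force, the opening and the grip force at its end, in the units of the state.
- readout.sense(): the state, without advancing time (a new reading comes with each control period).
- imaging.snapshot(name): name is "side" or "top"; returns a dict with "img" (420x560x3 uint8, red, green, blue), "z_map" (420x560 float32, m along the optical axis (not along the pixel's ray), 0 where there is no reading), "fovy" (degrees; the focal length in pixels is half the picture's height over the tangent of half this angle, whatever the lens; pixels are square), "cx", "cy" (the principal point, pixels), "k1" (the pictures are not rectified: a ray, as slopes to the right and down, at radius r is drawn at 1 + k1 r^2 times it, then the intrinsics apply), "rvec" (rotation vector, rad) and "tvec" (3), from world to camera coordinates, as OpenCV has them. Camera axes: x right, y down, z forward; pixel columns grow to the right and rows downward; lengths in m; the calibration is good to about 2 mm. A picture is of the moment at which its call begins.
- order.sign_off(): hands the job in; it is judged then, once.
The state is a dict: "t": time; "q": joint angles; "qd": joint speeds; "tau": joint torques, N m; "tcp_pos": TCP position; "tool_rot": TCP orientation; "force": force on the tool from outside, world axes, zero at the start; "ft_torque": the same for the moment, N m; "finger_gap": opening from 0.0 (shut) to 1.0 (fully open); "gripper_force": force on a finger pad.
Only numpy, scipy, OpenCV 4.12 (cv2) and the standard library are available. Lean on these libraries where they do the work, as an engineer would, in place of code of your own. Each camera call takes 0.05 s, during which the arm holds its last target. There are 200 camera calls.

## Task

Test the stop of the bench sander: with the closed fingertips push the two-eared mushroom head on the switch box down until it latches, and take the hand off so that it is seen to stay down by itself. Then push one ear sideways with the fingertips to turn the head clockwise (seen from above) until it springs up again, and let it go so that it turns back to rest. Push gently, do not pinch or grip anything, leave the small start button unpressed and the things lying around undisturbed.

Things in the scene. Friction and masses are not known exactly. Their poses are not given: they have to be found in the camera images.
- station: Grey switch box fixed to the bench, 110 (its x) x 200 (its y) x 70 mm high; origin at the centre of its underside, z up. On its top stand the mushroom stop (axis at y = +40 mm) and the small start button (axis at y = -68 mm).
- stop_axis (a point): Point on the stop's axis in the box's top face (70 mm above the bench), fixed; its axes are the box's. A black collar of 22 mm radius stands 10 mm high round it.
- stop_top (a point): Centre of the top of the mushroom head; moves and turns with it. Dome 28 mm in radius, 22 mm high; two ears stick out along the point's +x and -x to 46 mm from the axis, each 16 mm wide (y) and 14 mm thick, underside 22 mm below this point. Raised, the point is 48 mm above the box's top face (118 mm above the bench); latched, 40 mm.
- stop_stem (a joint): How far the mushroom is pushed in, m: 0 raised, latched when pushed past 0.008 (it then rests at about 0.008 when let go), hard stop at 0.012. Push it 0.009 to 0.011. A spring resists with 4.5 N at first and 10 N at the hard stop; the latch adds up to about 3 N on the way.
- stop_head (a joint): Turn of the head, rad, growing clockwise seen from above: 0 at rest (ears along the box's x), hard stop at 1.0. A spring returns it to 0; it resists with 0.06 N m at 0 and 0.21 N m at 1.0. When latched, a turn past about 0.55 frees the latch and the head springs up 8 mm; turn to 0.8 to be sure.
- start (a joint): How far the small start button is pressed, m (0 up, 0.006 down). It is a flat round button of 14 mm radius on a black collar of 22 mm radius, its top 22 mm above the box's top face, 108 mm from the mushroom's axis. Not to be pressed.
- wax_tin: Loose steel tin, 66 mm diameter, 85 mm high, standing beyond the box's +y end; origin at the centre of its underside. Leave it.
- tape_roll: Loose flat ring of grip tape, 96 mm outer diameter, 25 mm high, beyond the box's -y end; origin at the centre of its underside. Leave it.
- sanding_block: Loose wooden sanding block with a cork sole, 65 x 110 x 36 mm, on the box's +x side; origin at the centre of its underside. Leave it.
- screwdriver: Loose screwdriver, 200 mm long, with a red handle, lying on the box's -x side along its y; origin on its underside. Leave it.
Mind the look-alikes: they are no part of the job. There is more than one size of the station; the job needs the larger.

How it is judged:
By the outcome, as a careful person would: the job done as asked, in the order asked, and still so for the second after the job is handed in, with the robot touching nothing.
It also fails if it takes over 51 s, if anything falls off the work surface, if the arm or the gripper's body presses on something with over 40 N, if the wrist force passes 120 N, or if a joint passes its speed limit or range.

## Working session

There is one attempt and no reset: what is moved stays moved. The work goes in short steps, Python scripts to look and compute and a tool call to move; the robot and the scene stay as the last step left them, time stands still between calls to the robot, and variables do not carry over. Pictures are saved under pics/ and viewed, at most 10 in all, crops included, and the job is handed in when it is done.

Besides the shell and the picture viewer there is one more tool, called as name([rows], argument=value, ...), one row to a line, values as JSON. move_arm: Moves the arm, as the interface text tells. Its arguments: {"type":"object","properties":{"rows":{"type":"array"},"squeeze":{"type":"number"}},"required":["rows"]}

```bash
mkdir -p pics
cat > h.py <<'E'
import numpy as np, cv2
from station import readout, imaging, order, manip
def pts(s):
    """world xyz for every pixel (NaN without depth)"""
    h,w=s["z_map"].shape; f=h/2/np.tan(np.radians(s["fovy"])/2)
    K=np.array([[f,0,s["cx"]],[0,f,s["cy"]],[0,0,1.]])
    u,v=np.meshgrid(np.arange(w),np.arange(h))
    n=cv2.undistortPoints(np.stack([u,v],-1).reshape(-1,1,2).astype(float),K,np.array([s["k1"],0,0,0,0.])).reshape(h,w,2)
    z=np.where(s["z_map"]>0,s["z_map"],np.nan)
    c=np.dstack([n[...,0]*z,n[...,1]*z,z]).astype(float)
    R=cv2.Rodrigues(np.array(s["rvec"],float))[0]
    return (c-np.array(s["tvec"],float).ravel())@R
def save(n,im): cv2.imwrite("pics/"+n,cv2.cvtColor(im,cv2.COLOR_RGB2BGR))
E
python3 - <<'E'
from h import *
for n in("top","side"):
    s=imaging.snapshot(n); np.savez(n+".npz",img=s["img"],P=pts(s)); save(n+"0.png",s["img"])
st=readout.sense(); print(st["t"],st["tcp_pos"],st["tool_rot"],manip.tip_extent,st["force"])
E
```

```text
0.1 [ 0.14053155 -0.60836341  0.25543767] [ 9.93574744e-01  1.13173456e-01  5.21799491e-05 -9.97268571e-04] 0.025 [1.01347828 0.37327774 1.07385186]
```

View pics/top0.png

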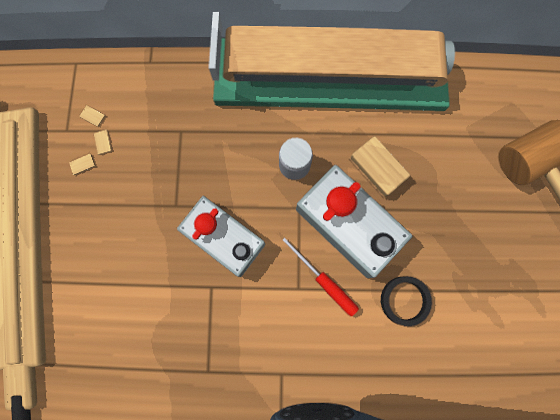

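View pics/side0.png

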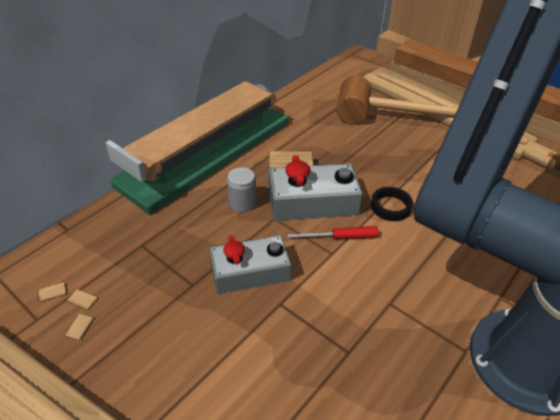

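The top view shows two switch boxes, a smaller one at about (221,237) and a larger one at about (355,221). The larger has the tin (295,158), tape (406,301), block (382,167) and screwdriver (320,278) around it, so it fits the description. I'll measure it and confirm in a crop.

Run:
```python
from h import *
d=np.load("top.npz"); im=d["img"]; P=d["P"]
save("crop.png",cv2.resize(im[125:335,250:450],None,fx=2.8,fy=2.8,interpolation=cv2.INTER_CUBIC))
hsv=cv2.cvtColor(im,cv2.COLOR_RGB2HSV)
red=((hsv[...,0]<8)|(hsv[...,0]>172))&(hsv[...,1]>170)&(hsv[...,2]>80)
for nm,(x0,x1,y0,y1) in dict(big=(290,415,160,285),small=(170,270,190,285)).items():
    m=np.zeros(red.shape,bool); m[y0:y1,x0:x1]=True
    z=P[...,2]
    t=m&(z>(.062 if nm=="big" else .03))&(z<(.078 if nm=="big" else .07))&~red
    r=cv2.minAreaRect(P[t][:,:2].astype(np.float32)*1000); print(nm,"topface",r,np.median(z[t]), t.sum())
    b=cv2.boxPoints(r); print(b.round(0).tolist())
    h=m&red&(z>.085 if nm=="big" else z>.05); q=P[h]; print("red",h.sum(),q.min(0),q.max(0))
    zt=np.nanpercentile(q[:,2],97); top=q[q[:,2]>zt-.008]; print("dome top",zt,np.median(top,0),(top.min(0)+top.max(0))/2)
    hr=cv2.minAreaRect(q[:,:2].astype(np.float32)*1000); print("head rect",hr,cv2.boxPoints(hr).round().tolist())
for u,v in((383,243),(295,150),(382,167),(406,285),(320,278)): print((u,v),P[v,u].round(3))
```

```text
big topface ((571.6383666992188, -53.734344482421875), (255.6511993408203, 111.13873291015625), 46.29248046875) 0.06949971829101174 4841
[[443.0, -108.0], [523.0, -185.0], [700.0, 0.0], [620.0, 77.0]]
red 827 [ 0.54548001 -0.07811879  0.10013133] [ 0.61233588 -0.01072006  0.11894943]
dome top 0.11759999500061497 [ 0.57916246 -0.04370248  0.11403459] [ 0.5795061  -0.04396504  0.11427907]
head rect ((579.1201171875, -43.489402770996094), (52.49430847167969, 79.12208557128906), 75.13233184814453) [[534.0, -59.0], [611.0, -79.0], [624.0, -28.0], [548.0, -8.0]]
small topface ((520.8916625976562, 180.67190551757812), (153.8509063720703, 83.78632354736328), 54.369544982910156) 0.05277133645864543 2958
[[442.0, 143.0], [510.0, 94.0], [600.0, 219.0], [532.0, 268.0]]
red 450 [0.50987705 0.18250046 0.07261834] [0.56481599 0.22497021 0.09187812]
dome top 0.08944790209267371 [0.53727205 0.20322755 0.08584939] [0.53727383 0.20373533 0.08666496]
head rect ((536.8084716796875, 203.96583557128906), (37.88946533203125, 59.85496139526367), 26.755582809448242) [[506.0, 222.0], [533.0, 169.0], [567.0, 186.0], [540.0, 239.0]]
(383, 243) [ 0.506 -0.121  0.089]
(295, 150) [0.68  0.04  0.086]
(382, 167) [ 0.664 -0.136  0.036]
(406, 285) [ 0.432 -0.187 -0.002]
(320, 278) [ 0.443 -0.013  0.025]
```

View pics/crop.png

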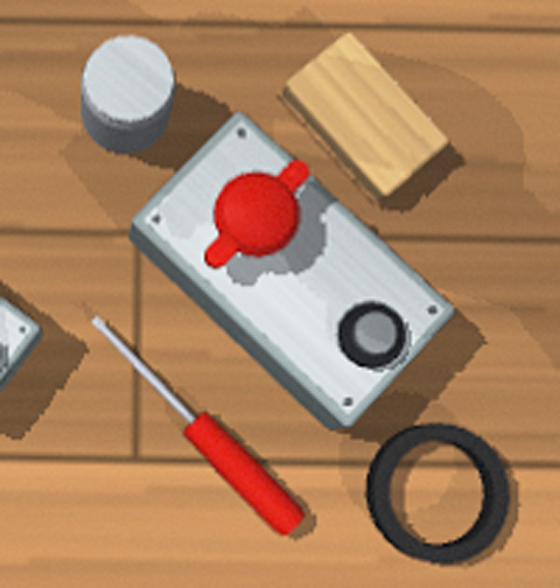

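The crop confirms the larger box as the target. The red head is at about (258,213) with its ears from (213,257) to (298,175), and the start button is at (373,333). The head axis is near (0.579, -0.044), box y points at about 46.5° and the head top is at 0.118. Next I'll move above the head with the gripper shut.

move_arm([
  [0,0,-2,10,-8,0,1],
  [0,0,-4,30,-25,0,1],
  [0,0,-7,60,-50,0,1],
  [0,0,-10,92,-75,0,1],
  [0,0,-13,124,-101,0,1],
  [0,0,-16,156,-127,0,1],
  [0,0,-19,188,-153,0,1],
  [0,0,-22,220,-179,0,1],
  [0,0,-25,252,-205,0,1],
  [0,0,-28,284,-231,0,1],
  [0,0,-31,316,-257,0,1],
  [0,0,-33.5,340,-277,0,1],
], squeeze=20)

```text
t: 1.1
tcp_pos: [0.4104, -0.2587, 0.2563]
tool_rot: [0.918, 0.397, 0.0, -0.001]
force: [-0.1, 0.3, -0.3]
finger_gap: -0.0
gripper_force: 0.0
```

```bash
cat >> h.py <<'E'
from scipy.spatial.transform import Rotation as Rn
def to(x,y,ztip,yaw):
    """print shift (mm) and turn (deg) in tool axes to put the fingertips there, tool x at yaw, tool down"""
    s=readout.sense(); R=Rn.from_quat(s["tool_rot"])
    d=R.inv().apply(np.array([x,y,ztip+manip.tip_extent])-s["tcp_pos"])*1000
    a=np.radians(yaw); c,n=np.cos(a),np.sin(a)
    G=Rn.from_matrix(np.array([[c,n,0],[n,-c,0],[0,0,-1]]))
    print("t",round(s["t"],2),"tcp",s["tcp_pos"].round(4),"F",np.round(s["force"],1),"gap",s["finger_gap"],"shift",d.round(1),"turn",np.degrees((R.inv()*G).as_rotvec()).round(2))
E
python3 -c "
from h import *
to(.579,-.044,.150,46.5)"
```

```text
t 1.1 tcp [ 0.4104 -0.2587  0.2563] F [-0.1  0.3 -0.3] gap -0.000357284240446477 shift [271.8 -24.   81.6] turn [-0.07 -0.06  0.31]
```

move_arm([
  [0,0,0,15,-1,2,1],
  [0,0,0,40,-4,8,1],
  [0,0,0,70,-7,16,1],
  [0,0,0,100,-9,26,1],
  [0,0,0,130,-12,36,1],
  [0,0,0,160,-14,46,1],
  [0,0,0,190,-17,56,1],
  [0,0,0,218,-20,66,1],
  [0,0,0,242,-22,74,1],
  [0,0,0,260,-23,80,1],
  [0,0,0,270,-24,81.6,1],
  [0,0,0,272,-24,81.6,1],
])

```text
t: 2.1
tcp_pos: [0.5794, -0.0467, 0.1741]
tool_rot: [0.918, 0.396, -0.0, -0.001]
force: [0.7, 0.4, -0.8]
finger_gap: -0.001
gripper_force: 0.0
```

```bash
python3 -c "
from h import *
to(.579,-.044,.122,46.5)
s=imaging.snapshot('side'); save('side1.png',cv2.resize(s['img'][120:230,220:400],None,fx=3.5,fy=3.5))"
```

```text
t 2.1 tcp [ 0.5794 -0.0467  0.1741] F [ 0.7  0.4 -0.8] gap -0.0006749402187312455 shift [ 1.7 -2.1 27.1] turn [-0.08  0.02  0.19]
```

View pics/side1.png

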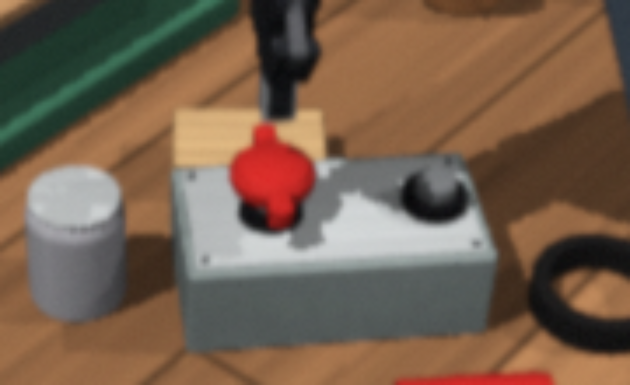

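The closed fingertips, at about (280,115) in the crop, stand just above the red head at (270,170). I'll descend to just above contact.

move_arm([
  [0,0,0,0.5,-0.5,4,1],
  [0,0,0,1,-1,9,1],
  [0,0,0,1.5,-1.5,14,1],
  [0,0,0,1.7,-2,18,1],
  [0,0,0,1.7,-2.1,22,1],
  [0,0,0,1.7,-2.1,25,1],
  [0,0,0,1.7,-2.1,27,1],
  [0,0,0,1.7,-2.1,27,1],
])

```text
t: 2.82
tcp_pos: [0.5788, -0.0462, 0.1471]
tool_rot: [0.919, 0.395, -0.0, -0.0]
force: [0.1, 0.5, 1.6]
finger_gap: 0.007
gripper_force: 0.0
```

move_arm([
  [0,0,0,0,0,1,1],
  [0,0,0,0,0,2,1],
  [0,0,0,0,0,3,1],
  [0,0,0,0,0,4,1],
  [0,0,0,0,0,5,1],
  [0,0,0,0,0,6,1],
  [0,0,0,0,0,6,1],
  [0,0,0,0,0,6,1],
])

```text
t: 3.48
tcp_pos: [0.5792, -0.0461, 0.1421]
tool_rot: [0.919, 0.395, 0.0, 0.0]
force: [-0.3, 0.4, 3.9]
finger_gap: -0.004
gripper_force: 1.9
```

move_arm([
  [0,0,0,0,0,1,1],
  [0,0,0,0,0,2,1],
  [0,0,0,0,0,3,1],
  [0,0,0,0,0,4,1],
  [0,0,0,0,0,4,1],
  [0,0,0,0,0,4,1],
])

```text
t: 3.98
tcp_pos: [0.5792, -0.0461, 0.1387]
tool_rot: [0.919, 0.395, 0.0, 0.0]
force: [-1.7, 0.4, 8.6]
finger_gap: 0.005
gripper_force: 4.1
```

move_arm([
  [0,0,0,0,0,1,1],
  [0,0,0,0,0,2,1],
  [0,0,0,0,0,2,1],
  [0,0,0,0,0,2,1],
])

```text
t: 4.32
tcp_pos: [0.5792, -0.0462, 0.1365]
tool_rot: [0.919, 0.395, 0.0, 0.0]
force: [-0.9, 0.2, 6.4]
finger_gap: 0.0
gripper_force: 3.4
```

move_arm([
  [0,0,0,0,0,1,1],
  [0,0,0,0,0,2,1],
  [0,0,0,0,0,2,1],
  [0,0,0,0,0,2,1],
])

```text
t: 4.65
tcp_pos: [0.5792, -0.0461, 0.1345]
tool_rot: [0.919, 0.395, 0.0, 0.0]
force: [-1.0, 0.6, 7.5]
finger_gap: -0.005
gripper_force: 3.5
```

move_arm([
  [0,0,0,0,0,1,1],
  [0,0,0,0,0,1.5,1],
  [0,0,0,0,0,1.5,1],
  [0,0,0,0,0,1.5,1],
])

```text
t: 4.98
tcp_pos: [0.5792, -0.0461, 0.1331]
tool_rot: [0.919, 0.395, 0.0, 0.0]
force: [-1.5, 0.1, 7.6]
finger_gap: 0.004
gripper_force: 3.9
```

move_arm([
  [0,0,0,0,0,-2,1],
  [0,0,0,0,0,-6,1],
  [0,0,0,0,0,-12,1],
  [0,0,0,0,0,-20,1],
  [0,0,0,0,0,-30,1],
  [0,0,0,0,0,-40,1],
  [0,0,0,0,0,-50,1],
  [0,0,0,0,0,-58,1],
  [0,0,0,0,0,-60,1],
  [0,0,0,0,0,-60,1],
  [0,0,0,0,0,-60,1],
  [0,0,0,0,0,-60,1],
])

```text
t: 5.98
tcp_pos: [0.5787, -0.046, 0.1918]
tool_rot: [0.919, 0.395, -0.0, -0.0]
force: [-0.2, -0.6, 0.4]
finger_gap: -0.001
gripper_force: 0.0
```

```bash
cat >> h.py <<'E'
def head(n):
    s=imaging.snapshot("side"); P=pts(s); im=s["img"]; save(n,cv2.resize(im[120:230,220:400],None,fx=3.5,fy=3.5))
    hsv=cv2.cvtColor(im,cv2.COLOR_RGB2HSV)
    m=((hsv[...,0]<8)|(hsv[...,0]>172))&(hsv[...,1]>150)&(np.hypot(P[...,0]-.579,P[...,1]+.044)<.055)&(P[...,2]>.08)
    q=P[m]; o=q[:,:2]-[.579,-.044]; e=o[np.hypot(*o.T)>.036]
    print("head top z",np.percentile(q[:,2],[90,97,99.5]).round(4),"ear angle to world x",np.degrees(np.arctan2(e[:,1],e[:,0])).round()[::6])
E
python3 - <<'E'
from h import *
d=np.load("side.npz"); im=d["img"];P=d["P"]
hsv=cv2.cvtColor(im,cv2.COLOR_RGB2HSV)
m=((hsv[...,0]<8)|(hsv[...,0]>172))&(hsv[...,1]>150)&(np.hypot(P[...,0]-.579,P[...,1]+.044)<.055)&(P[...,2]>.08)
print("before",np.percentile(P[m][:,2],[90,97,99.5]))
head("side2.png")
u=np.array([np.cos(np.radians(-43.5)),np.sin(np.radians(-43.5))]); v=np.array([-u[1],u[0]])
p=np.array([.579,-.044])-.046*u-.026*v; print(p); to(*p,.13,46.5)
E
```

```text
before [0.11657769 0.11767302 0.11835158]
head top z [0.1089 0.1102 0.1116] ear angle to world x [-44. -49. -53. 137. 133. 127. 145. 138. 133. 136.]
[ 0.52773556 -0.03119542]
t 6.03 tcp [ 0.5786 -0.046   0.1917] F [ 0.4 -0.  -0.6] gap 0.0019235978854568894 shift [-24.2 -47.1  36.7] turn [-0.07  0.04 -0.01]
```

The head top reads 0.110 against 0.118 before, so it stays latched with the hand off. Now I'll move beside the -x ear on its -y side and descend.

move_arm([
  [0,0,0,-3,-6,0,1],
  [0,0,0,-8,-16,0,1],
  [0,0,0,-13,-26,0,1],
  [0,0,0,-18,-36,5,1],
  [0,0,0,-22,-44,15,1],
  [0,0,0,-24,-47,27,1],
  [0,0,0,-24,-47,40,1],
  [0,0,0,-24,-47,53,1],
  [0,0,0,-24,-47,65,1],
  [0,0,0,-24,-47,75,1],
  [0,0,0,-24,-47,80,1],
  [0,0,0,-24,-47,80,1],
])

```text
t: 7.03
tcp_pos: [0.5274, -0.0309, 0.111]
tool_rot: [0.919, 0.395, -0.001, -0.001]
force: [-1.0, -0.4, -0.3]
finger_gap: -0.002
gripper_force: 0.0
```

Run:
```python
from h import *
head("side3.png")
# arc poses: finger centre 19 mm behind ear midline (contact) at radius 46, for head turn th
for th in np.radians([0,10,20,30,40,48]):
    a=np.radians(-43.5)-th; u=np.array([np.cos(a),np.sin(a)]); v=np.array([-u[1],u[0]])
    p=np.array([.579,-.044])-.046*u-.019*v; print(round(np.degrees(th))); to(*p,.086,46.5-np.degrees(th))
```

```text
head top z [0.109  0.1106 0.1306] ear angle to world x [-43. -49. -53. 156. 146. 142. 138. 132. 130. 133.]
0
t 7.08 tcp [ 0.528  -0.031   0.1117] F [0.1 0.2 0.5] gap -0.0008691500785294118 shift [ 6.7 -0.1  0.7] turn [-0.07  0.04 -0.  ]
10
t 7.08 tcp [ 0.528  -0.031   0.1117] F [0.1 0.2 0.5] gap -0.0008691500785294118 shift [15.  -2.7  0.7] turn [-0.07  0.05 10.  ]
20
t 7.08 tcp [ 0.528  -0.031   0.1117] F [0.1 0.2 0.5] gap -0.0008691500785294118 shift [23.6 -3.8  0.7] turn [-0.06  0.05 20.  ]
30
t 7.08 tcp [ 0.528  -0.031   0.1117] F [0.1 0.2 0.5] gap -0.0008691500785294118 shift [32.2 -3.4  0.7] turn [-0.06  0.06 30.  ]
40
t 7.08 tcp [ 0.528  -0.031   0.1117] F [0.1 0.2 0.5] gap -0.0008691500785294118 shift [40.7 -1.6  0.7] turn [-0.06  0.06 40.  ]
48
t 7.08 tcp [ 0.528  -0.031   0.1117] F [0.1 0.2 0.5] gap -0.0008691500785294118 shift [47.2  1.   0.7] turn [-0.05  0.07 48.  ]
```

View pics/side3.png

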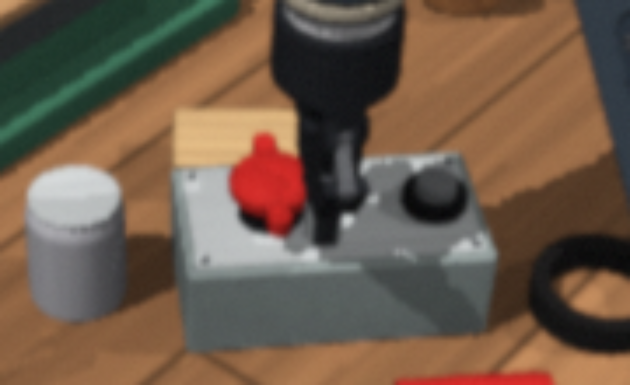

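The fingertips, at about (325,240) in the crop, stand just right of the near ear at (280,220), and the start button at (435,190) is clear. I'll push along the arc.

move_arm([
  [0,0,0,3,0,0,1],
  [0,0,0,6.5,0,0,1],
  [0,0,3,9,-1,0,1],
  [0,0,6,12,-2,0,1],
  [0,0,10,15,-2.7,0,1],
  [0,0,13,18,-3.2,0,1],
  [0,0,17,21,-3.7,0,1],
  [0,0,20,23.5,-3.8,0,1],
  [0,0,20,23.5,-3.8,0,1],
])

```text
t: 7.83
tcp_pos: [0.5415, -0.0113, 0.1127]
tool_rot: [0.973, 0.229, -0.001, 0.0]
force: [-2.4, -2.1, 0.5]
finger_gap: 0.003
gripper_force: 1.3
```

Run:
```python
from h import *
head("side4.png")
for th in np.radians([20,30,40,46,50]):
    a=np.radians(-43.5)-th; u=np.array([np.cos(a),np.sin(a)]); v=np.array([-u[1],u[0]])
    p=np.array([.579,-.044])-.046*u-.019*v; print(round(np.degrees(th))); to(*p,.086,46.5-np.degrees(th))
```

```text
head top z [0.1079 0.1095 0.1186] ear angle to world x [158. 115. 118. 122.]
20
t 7.88 tcp [ 0.5415 -0.0114  0.1127] F [-2.  -0.7  2. ] gap 0.0008925514222945601 shift [ 0.  -0.1  1.7] turn [-0.    0.05  0.1 ]
30
t 7.88 tcp [ 0.5415 -0.0114  0.1127] F [-2.  -0.7  2. ] gap 0.0008925514222945601 shift [ 8.3 -2.7  1.7] turn [ 0.    0.05 10.1 ]
40
t 7.88 tcp [ 0.5415 -0.0114  0.1127] F [-2.  -0.7  2. ] gap 0.0008925514222945601 shift [16.9 -3.8  1.6] turn [1.00e-02 5.00e-02 2.01e+01]
46
t 7.88 tcp [ 0.5415 -0.0114  0.1127] F [-2.  -0.7  2. ] gap 0.0008925514222945601 shift [22.1 -3.7  1.6] turn [1.00e-02 5.00e-02 2.61e+01]
50
t 7.88 tcp [ 0.5415 -0.0114  0.1127] F [-2.  -0.7  2. ] gap 0.0008925514222945601 shift [25.6 -3.4  1.6] turn [1.00e-02 5.00e-02 3.01e+01]
```

View pics/side4.png

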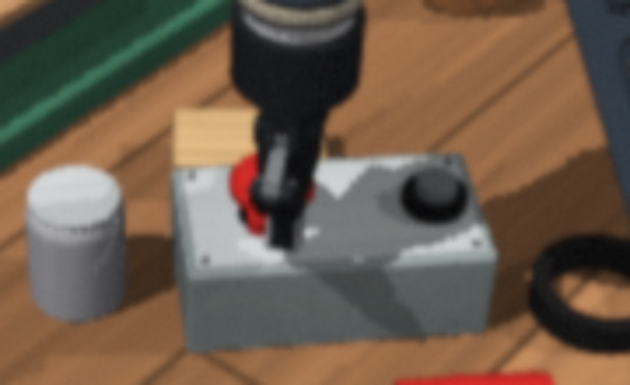

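The ear now lies at about (250,220), turned roughly 18° clockwise with a contact force of about 3 N. I'll continue to about 46°.

move_arm([
  [0,0,3,3,-1,0,1],
  [0,0,6,5.5,-1.8,0.5,1],
  [0,0,10,8.3,-2.7,1,1],
  [0,0,13,11,-3.2,1,1],
  [0,0,16,13.5,-3.6,1,1],
  [0,0,20,17,-3.8,1,1],
  [0,0,23,19.5,-3.8,1,1],
  [0,0,26,22,-3.7,1,1],
  [0,0,27,23,-3.6,1,1],
  [0,0,27,23,-3.6,1,1],
  [0,0,27,23,-3.6,1,1],
])

```text
t: 8.8
tcp_pos: [0.5591, 0.0029, 0.1109]
tool_rot: [1.0, -0.004, -0.002, -0.001]
force: [-5.2, 2.5, 0.2]
finger_gap: -0.0
gripper_force: 2.7
```

```bash
python3 -c "
from h import *
head('side5.png'); print(readout.sense()['force'])"
```

```text
head top z [0.1355 0.1498 0.156 ] ear angle to world x [164. 159. 144. 131.]
[-4.56979878  3.76677161  0.37979538]
```

View pics/side5.png

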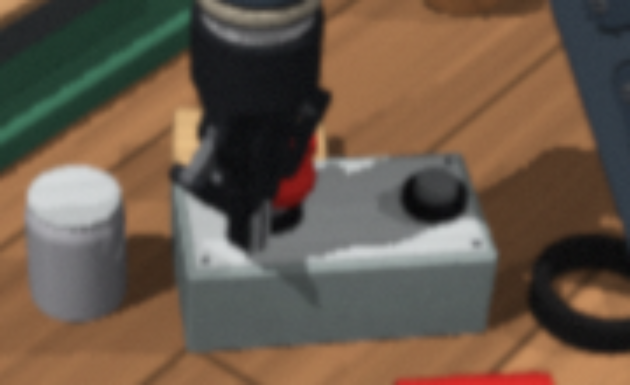

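The hand is at the full turn and the head, at (298,180), looks raised. I'll work out a return along the same arc so the head follows back gently.

Run:
```python
from h import *
for th,b in((35,.019),(20,.019),(8,.019),(0,.022),(0,.032)):
    a=np.radians(-43.5-th); u=np.array([np.cos(a),np.sin(a)]); v=np.array([-u[1],u[0]])
    p=np.array([.579,-.044])-.046*u-b*v; to(*p,.086,46.5-th)
```

```text
t 8.85 tcp [0.5591 0.0029 0.1109] F [-4.6  3.8  0.4] gap 0.0004521324330287593 shift [-7.9  5.6 -0.1] turn [ -0.11   0.21 -11.91]
t 8.85 tcp [0.5591 0.0029 0.1109] F [-4.6  3.8  0.4] gap 0.0004521324330287593 shift [-17.5  14.3  -0.1] turn [ -0.14   0.19 -26.91]
t 8.85 tcp [0.5591 0.0029 0.1109] F [-4.6  3.8  0.4] gap 0.0004521324330287593 shift [-23.4  22.9  -0.1] turn [ -0.16   0.18 -38.91]
t 8.85 tcp [0.5591 0.0029 0.1109] F [-4.6  3.8  0.4] gap 0.0004521324330287593 shift [-28.4  31.4  -0. ] turn [ -0.17   0.17 -46.91]
t 8.85 tcp [0.5591 0.0029 0.1109] F [-4.6  3.8  0.4] gap 0.0004521324330287593 shift [-35.2  38.7  -0. ] turn [ -0.17   0.17 -46.91]
```

move_arm([
  [0,0,-6,-4,2.8,0,1],
  [0,0,-12,-8,5.6,0,1],
  [0,0,-17,-11,8.5,0,1],
  [0,0,-22,-14.5,11.5,0,1],
  [0,0,-27,-17.5,14.3,0,1],
  [0,0,-33,-20.5,18.5,0,1],
  [0,0,-39,-23.5,23,0,1],
  [0,0,-43,-26,27,0,1],
  [0,0,-47,-28.5,31.5,0,1],
  [0,0,-47,-32,35,0,1],
  [0,0,-47,-35,39,0,1],
  [0,0,-47,-35,39,0,1],
])

```text
t: 9.85
tcp_pos: [0.5259, -0.0376, 0.1116]
tool_rot: [0.919, 0.394, 0.001, 0.001]
force: [0.1, 0.2, 0.5]
finger_gap: -0.001
gripper_force: 0.0
```

move_arm([
  [0,0,0,0,0,-10,1],
  [0,0,0,0,0,-30,1],
  [0,0,0,0,0,-55,1],
  [0,0,0,0,0,-80,1],
  [0,0,0,-15,0,-100,1],
  [0,0,0,-35,0,-110,1],
  [0,0,0,-60,0,-115,1],
  [0,0,0,-85,0,-115,1],
  [0,0,0,-105,0,-115,1],
  [0,0,0,-120,0,-115,1],
  [0,0,0,-120,0,-115,1],
  [0,0,0,-120,0,-115,1],
])

```text
t: 10.85
tcp_pos: [0.4432, -0.1242, 0.227]
tool_rot: [0.919, 0.394, 0.001, 0.001]
force: [0.3, -0.1, 0.7]
finger_gap: 0.002
gripper_force: 0.0
```

Run:
```python
from h import *
head("side6.png")
s=imaging.snapshot("top"); save("top6.png",s["img"]); d=np.load("top.npz"); P=pts(s)
print(readout.sense()["t"],"changed px right of 250:",[ (n,int((cv2.absdiff(s["img"],d["img"]).max(2)[y0:y1,x0:x1]>40).sum())) for n,x0,x1,y0,y1 in(("tin",278,314,137,180),("block",352,413,136,200),("tape",380,434,276,328))], "start",P[243,383],d["P"][243,383])
```

```text
head top z [0.1163 0.118  0.1188] ear angle to world x [-39. -42. 129. 135. 130. 147. 141. 138. 135. 135.]
10.95 changed px right of 250: [('tin', 0), ('block', 7), ('tape', 1434)] start [ 0.50590582 -0.12025877  0.09321731] [ 0.5062862  -0.12117607  0.08941098]
```

View pics/side6.png

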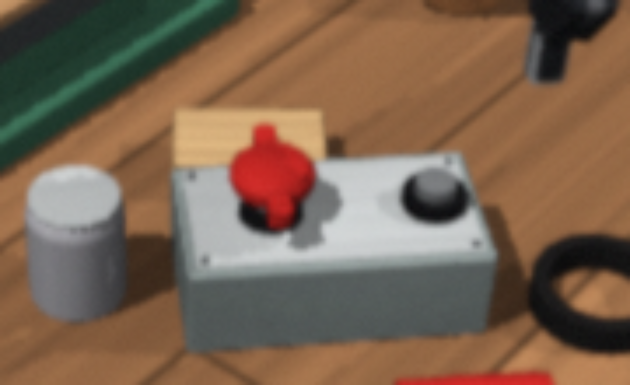

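View pics/top6.png

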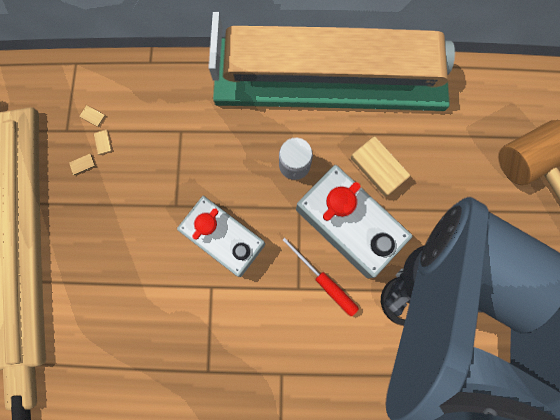

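The head at (341,201) is raised to 0.118 and its ears are back at rest. The start button is up. The tin, block and screwdriver lie as before, the side view shows the tape roll in its place, and the hand is clear. I'll hand it in.

```bash
python3 -c "
from station import order
print(order.sign_off())"
```

```text
the job is handed in; nothing more can be done
None
```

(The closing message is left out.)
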